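# Lay out a smoothing filter on the circuit board

## Task

Build the smoothing filter in the three empty marked squares of the green circuit board, between the red supply block and the yellow lamp block: the reservoir capacitor (big blue can) next to the supply, the smoothing capacitor (small green can) next to the lamp, and the power resistor (gold) between the two capacitors, each centred squarely on its marked square with the black line on its top running along the row. Set the dark finned heat sink flat and centred on top of the power resistor. Leave the spare potentiometer, the spare coil and the fuse jar where they are.

Things in the scene. Friction and masses are not known exactly. Their poses are not given: they have to be found in the camera images.
- board: green circuit board, 120 (own x) x 345 (own y) x 12 mm, fixed, lying flat. Five white-outlined 52 mm squares in one row along its own y, centres at y = -124, -62, 0, 62, 124 mm and x = 0; brass lands and tracks between them. Top face 12 mm above the origin, which is the centre of its underside
- supply: red supply block with one red and one black terminal post, 46 x 46 mm, 43 mm tall, fixed on the square at one end of the row (either end). Origin: centre of its underside
- lamp: yellow lamp block with a small glass bulb, 46 x 46 mm, 53 mm tall, fixed on the square at the other end of the row. Origin: centre of its underside
- reservoir: reservoir capacitor: loose white module with an upright big blue can (29 mm across, 28 mm high, top 52 mm over the underside); housing 46 x 46 x 24 mm, a black line printed on its top from edge to edge along its own y (at the start within about 40 degrees of left-right as the robot sees it); it is the same after a half turn. Origin: centre of its underside; about 0.1 kg
- smoothing: smoothing capacitor: loose white module with an upright small green can (20 mm across, 20 mm high, top 44 mm over the underside); housing 46 x 46 x 24 mm, a black line printed on its top from edge to edge along its own y (at the start within about 40 degrees of left-right as the robot sees it); it is the same after a half turn. Origin: centre of its underside; about 0.1 kg
- resistor: power resistor: loose white module with a gold flat-topped metal block in its middle (26 x 28 mm, 14 mm high, its top 38 mm over the underside); housing 46 x 46 x 24 mm, a black line printed on its top from edge to edge along its own y (at the start within about 40 degrees of left-right as the robot sees it); it is the same after a half turn. Origin: centre of its underside; about 0.1 kg
- heatsink: loose dark-grey anodised heat sink, 40 x 40 mm, 28 mm tall: a 6 mm flat base with seven upright fins that run along its own y (outer fin faces at x = -20 and +20 mm). Origin: centre of its underside; about 0.06 kg
- spare_pot: spare potentiometer, not needed: loose white module with a black round knob on top, 41 mm tall; housing 46 x 46 x 24 mm, a black line printed on its top from edge to edge along its own y (at the start within about 40 degrees of left-right as the robot sees it); it is the same after a half turn. Origin: centre of its underside
- spare_coil: spare coil, not needed: loose white module with a copper coil between two black cheeks on top, 50 mm tall; housing 46 x 46 x 24 mm, a black line printed on its top from edge to edge along its own y (at the start within about 40 degrees of left-right as the robot sees it); it is the same after a half turn. Origin: centre of its underside
- fuse_jar: small amber jar of fuses with an orange cap, loose, 32 mm across, 42 mm tall. Origin: centre of its underside
Things that resemble listed ones, but are neither listed nor needed, are in the scene too. What is shaped like the heatsink but pink or purple is not meant. What is shaped like the resistor but purple is not meant.

How it is judged:
By the outcome, as a careful person would: the job done as asked, in the order asked, and still so for the second after the job is handed in, with the robot touching nothing.
It also fails if it takes over 104 s, if anything falls off the work surface, if the arm or the gripper's body presses on something with over 40 N, if the wrist force passes 120 N, or if a joint passes its speed limit or range.

## Robot

A 6-joint arm with a two-finger parallel gripper is mounted at the origin on the work surface. World frame = base frame: x ahead of the robot, y to its left, z up, the work surface at z = 0. Lengths are in m, angles in rad, forces in N, time in s.
With the tool pointing down it reaches from about 0.375 to 0.9 m from the base axis. Payload 3.1 kg.
Tool frame: the origin (TCP) lies between the finger pads; the fingertips stand 22 mm ahead of it and the grasp point (between the pads) lies 3 mm ahead of it; z points along the fingers, y is the line along which they close (so a half turn about z gives the same grasp; the last joint's range is limited). The gripper opens to 87 mm and grips with 3 to 60 N. Pads are 19 mm wide; open, the fingers measure 117 mm over their backs; the gripper's body (75 mm by 190 mm) begins 51 mm behind the grasp point.
Start: joints at [-1.425, 0.527, 1.433, -0, 1.181, -0.178], TCP at [0.199, -0.592, 0.245] pointing down, gripper open.
Joint ranges: [-3.08, 3.08], [-0.75, 2.2], [0.22, 2.44], [-1.43, 4.57], [0, 2.65], [-2.85, 2.85]. Speed limits (rad/s): [2.79, 2.79, 3.14, 3.14, 3.14, 3.14].

## Interface

Orientations are given as a unit quaternion [x, y, z, w].
In Python, from rig import robot gives the robot as it stands.
- The arm moves only by the tool move_arm, never from a script. Its argument "series" is text: rows parted by semicolons, each of 6 numbers parted by spaces: the shift along the tool's x, y, z in mm, then the turn, a rotation vector about the tool's x, y, z in degrees. In form: dx dy dz ax ay az; .... A call has 1 to 8 rows; each row is the pose to reach, as a shift and turn from the pose commanded when the call began, along the tool's axes at that moment; what a row does not reach only later rows make up. A row lasts 1/12 s, in which the tool goes at most 41.7 mm and 7.16 degrees, less where a joint would pass 70% of its speed; a pose out of reach is approached as far as the arm can. A call with a gripper value outside its range is refused whole. "jaw" is the opening, from 0 (shut) to 1 (fully open), set as the call begins (left out, the last holds). The fingers move at their own pace and stop on an object; "newtons" is the grip in N (left out, the last holds). Time passes only in rows, so rows that repeat a pose let the fingers close. It gives the time, the measured TCP pose, the force, the opening and the grip force at its end, in the units of the state.
- robot.get_obs(): the state, without advancing time (a new reading comes with each control period).
- robot.camera(name): name is "scene" or "top" or "wrist"; returns a dict with "img" (480x640x3 uint8, red, green, blue), "mtx" (3x3 intrinsics, pixels), "world_to_cam" (4x4, takes a point from world to camera coordinates). Camera axes: x right, y down, z forward; pixel columns grow to the right and rows downward; lengths in m; the calibration is good to about 2 mm. A picture is of the moment at which its call begins. There is no depth.
- robot.hand_in(): hands the job in; it is judged then, once.
Trained networks look in a picture, given as the dict that the camera call returned (one of the last four; its "shot" number tells which), for a name from the list of things; names that differ only in an ending like _2 or _b are one class to them, and where a whole thing is asked for, a point or a joint stands for the part that bears it (a point fixed in the world has none). Each returns a list of dicts, best first, with "p" (0 to 1); they miss things now and then, are a little off and sometimes report something else, mostly with a low value. They report only what shows in the picture. A call takes as long as a camera call. They do not tell look-alikes from the thing itself.
- robot.search_frame(picture, thing): "xyz" ([x, y, z] in m, in world coordinates, good to about 4 mm: the middle of the surface that is visible of it).
- robot.tip_of(picture, thing): "xyz" ([x, y, z] in m, in world coordinates, good to about 4 mm: a listed point, or the origin of a listed thing).
The state is a dict: "time": time; "q": joint angles; "joint_velocities": joint speeds; "joint_torque": joint torques, N m; "position": TCP position; "tool_rot": TCP orientation; "ft_force": force on the tool from outside, world axes, zero at the start; "moment": the same for the moment, N m; "grip_width": finger opening in m; "grip_force": force on a finger pad.
Only numpy, scipy, OpenCV 4.12 (cv2) and the standard library are available. Lean on these libraries where they do the work, as an engineer would, in place of code of your own. Each camera call takes 0.05 s, during which the arm holds its last target. There are 200 camera calls.

## Working session

There is one attempt and no reset: what is moved stays moved. The work goes in short steps, Python scripts to look and compute and a tool call to move; the robot and the scene stay as the last step left them, time stands still between calls to the robot, and variables do not carry over. Pictures are saved under pics/ and viewed, at most 14 in all, crops included, and the job is handed in when it is done.

Besides the shell and the picture viewer there is one more tool, called after "Emit:" as a command line: name --argument value ..., lists and objects as JSON in quotes. move_arm: Moves the arm, as the interface text tells. Its arguments: {"type":"object","properties":{"series":{"type":"string"},"jaw":{"type":"number"},"newtons":{"type":"number"}},"required":["series"]}

```bash
mkdir -p pics; ls
python3 - <<'E'
from rig import robot
import cv2
for n in ("top","scene"):
    c=robot.camera(n); cv2.imwrite(f"pics/{n}0.png",c["img"][:,:,::-1])
    for t in ["board","supply","lamp","reservoir","smoothing","resistor","heatsink","spare_pot","spare_coil","fuse_jar"]:
        if n=="top":
            print(t,[(round(d["p"],2),[round(v,3) for v in d["xyz"]]) for d in robot.tip_of(c,t)][:3])
print(robot.get_obs())
E
```

```text
pics
board [(0.7, [0.605, 0.007, 0.003])]
supply [(0.57, [0.601, -0.126, 0.013])]
lamp [(0.56, [0.616, 0.12, 0.013])]
reservoir [(0.62, [0.411, -0.285, 0.001])]
smoothing [(0.91, [0.544, -0.328, -0.001])]
resistor [(0.92, [0.311, 0.164, 0.0]), (0.68, [0.423, 0.107, -0.004])]
heatsink [(0.79, [0.277, -0.199, -0.003]), (0.67, [0.544, -0.324, 0.001]), (0.64, [0.412, -0.096, 0.003])]
spare_pot [(0.69, [0.534, 0.356, -0.002])]
spare_coil [(0.51, [0.601, -0.127, 0.012])]
fuse_jar [(0.68, [0.603, 0.005, 0.001]), (0.58, [0.432, 0.005, -0.001])]
{'time': 0.6, 'q': array([-1.42452064e+00,  5.27443982e-01,  1.43269890e+00, -2.43409065e-05,
        1.18143632e+00, -1.78525534e-01]), 'joint_velocities': array([-9.05605104e-04,  9.12666722e-04, -7.93633004e-05,  5.90440343e-04,
        1.85619341e-05,  1.09050916e-03]), 'joint_torque': array([-9.65244799e-04, -4.39743340e+01, -1.76890969e+01,  6.32979535e-02,
        5.06903976e-02, -2.44178131e-05]), 'position': array([ 0.19945223, -0.59228737,  0.2445832 ]), 'tool_rot': array([ 9.86841231e-01,  1.61692252e-01, -1.13665623e-05,  6.54494218e-06]), 'ft_force': array([-1.13445946, -0.20869947, -0.08826167]), 'moment': array([ 0.00754957,  0.02115683, -0.0608005 ]), 'grip_force': 0.0, 'grip_width': 0.0872585504160964}
```

View pics/top0.png

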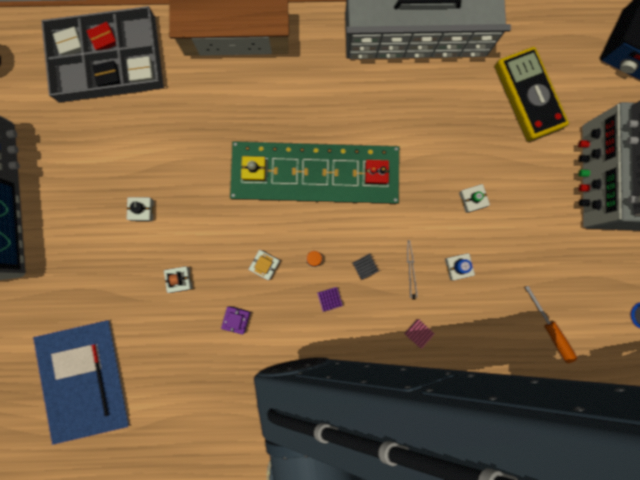

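View pics/scene0.png

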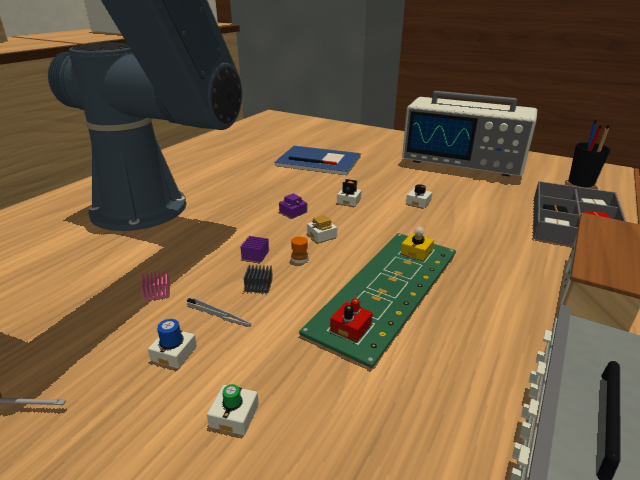

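```bash
cat > h.py <<'E'
from rig import robot
import numpy as np, cv2
from scipy.spatial.transform import Rotation as R
def ray(c,uv,z):
    uv=np.atleast_2d(np.asarray(uv,float)); T=np.linalg.inv(c["world_to_cam"])
    d=np.c_[uv,np.ones(len(uv))]@np.linalg.inv(c["mtx"]).T@T[:3,:3].T
    o=T[:3,3]; return o+d*((z-o[2])/d[:,2])[:,None]
def proj(c,p):
    q=c["world_to_cam"][:3,:3]@np.asarray(p)+c["world_to_cam"][:3,3]; q=c["mtx"]@q; return q[:2]/q[2]
def rect(c,mask,z,near,rad=.05):
    """min-area rect (world xy) of the biggest mask blob, projected to plane z, inside rad of near"""
    n,lab,st,_=cv2.connectedComponentsWithStats(mask.astype(np.uint8))
    best=None
    for i in range(1,n):
        if st[i,4]<30: continue
        cs,_=cv2.findContours((lab==i).astype(np.uint8),cv2.RETR_EXTERNAL,cv2.CHAIN_APPROX_NONE)
        w=ray(c,max(cs,key=len)[:,0],z)[:,:2]
        if np.hypot(*(w.mean(0)-near))<rad and (best is None or st[i,4]>best[0]):
            (x,y),(a,b),t=cv2.minAreaRect((w*1000).astype(np.float32)); best=(st[i,4],x,y,a,b,t)
    return best
def hsv(c): return cv2.cvtColor(c["img"],cv2.COLOR_RGB2HSV)
def white(c): h=hsv(c); return (h[...,1]<60)&(h[...,2]>140)
def green(c): h=hsv(c); return (h[...,0]>55)&(h[...,0]<90)&(h[...,1]>80)
def rel(x,y,phi,z=None):
    """shift in tool axes [mm], turn about tool z [deg] to put TCP at x,y (z) m with tool y at phi deg (mod 180)"""
    o=robot.get_obs(); r=R.from_quat(o["tool_rot"]).as_matrix(); p=o["position"]
    d=r.T@(np.array([x,y,p[2] if z is None else z])-p)*1000
    f=np.degrees(np.arctan2(r[1,1],r[0,1])); t=-((phi-f+90)%180-90)
    print("t",round(o["time"],2),"pos",p.round(4),"phi",round(f,1),"q6",round(np.degrees(o["q"][5]),1),"q1",round(np.degrees(o["q"][0]),1),"SHIFT",d.round(1),"TURN z",round(t,1), "(other",round(t-180*np.sign(t),1),")", "tilt",(r[:2,2]*57.3).round(2))
E
python3 - <<'E'
from h import *
c=robot.camera("top")
g=green(c); g=cv2.morphologyEx(g.astype(np.uint8),cv2.MORPH_CLOSE,np.ones((5,5)))
print("board",rect(c,g,.012,[.605,.005],.1))
for n,p in dict(res=[.411,-.285],smo=[.544,-.328],rst=[.423,.107]).items(): print(n,rect(c,white(c),.024,p))
h=hsv(c); d=(h[...,2]<80); print("hs",rect(c,d,.028,[.412,-.096]))
w=robot.camera("wrist"); print(w["mtx"]); o=robot.get_obs(); T=np.linalg.inv(w["world_to_cam"])
r=R.from_quat(o["tool_rot"]).as_matrix(); print("cam in tool",r.T@(T[:3,3]-o["position"]), r.T@T[:3,:3])
rel(.411,-.285,0)
E
```

```text
board (np.int32(7049), 606.507080078125, 0.1043853759765625, 338.01385498046875, 115.87124633789062, 87.10088348388672)
res (np.int32(124), 420.16546630859375, -283.0360107421875, 17.783010482788086, 45.67668533325195, 12.574324607849121)
smo (np.int32(170), 532.256103515625, -325.52197265625, 19.602684020996094, 43.89872741699219, 16.051118850708008)
rst (np.int32(49), 422.8689270019531, 83.59754180908203, 11.076122283935547, 19.17863655090332, 75.05107879638672)
hs (np.int32(340), 410.9688415527344, -95.48270416259766, 36.652313232421875, 36.29199981689453, 26.53963851928711)
[[342.06811203   0.         325.33506798]
 [  0.         342.06811203 238.77190271]
 [  0.           0.           1.        ]]
cam in tool [ 0.07300897  0.00134316 -0.13835642] [[ 5.07031840e-04 -9.63684996e-01 -2.67041142e-01]
 [ 9.99999677e-01  6.55185809e-04 -4.65699991e-04]
 [ 6.23749660e-04 -2.67040819e-01  9.63685017e-01]]
t 0.7 pos [ 0.1995 -0.5923  0.2446] phi -71.4 q6 -10.2 q1 -81.6 SHIFT [ 298.5 -223.7   -0. ] TURN z -71.4 (other 108.6 ) tilt [ 0. -0.]
```

Emit:
move_arm --series "298 -224 0 0 0 -84;298 -224 0 0 0 -84;298 -224 0 0 0 -84;298 -224 0 0 0 -84;298 -224 0 0 0 -84;298 -224 0 0 0 -84;298 -224 0 0 0 -84;298 -224 0 0 0 -84" --jaw 1

```text
time: 1.37
position: [0.3889, -0.3158, 0.2448]
tool_rot: [0.787, 0.617, 0.0, 0.0]
ft_force: [1.4, -0.3, -0.3]
grip_width: 0.0872
grip_force: 0.0
```

```bash
python3 -c "
from h import *
rel(.411,-.285,12)"
```

```text
t 1.37 pos [ 0.3889 -0.3158  0.2448] phi -13.8 q6 -38.1 q1 -51.9 SHIFT [35.2 14.1 -0. ] TURN z -25.8 (other 154.2 ) tilt [ 0.03 -0.03]
```

Emit:
move_arm --series "35 14 0 0 0 -26;35 14 0 0 0 -26;35 14 0 0 0 -26;35 14 0 0 0 -26;35 14 0 0 0 -26"

```text
time: 1.78
position: [0.4106, -0.2865, 0.2448]
tool_rot: [0.629, 0.777, -0.0, 0.0]
ft_force: [-0.1, -0.3, -0.4]
grip_width: 0.087
grip_force: 0.0
```

```bash
cat > look.py <<'E'
import sys
from h import *
name=sys.argv[1]; x,y=float(sys.argv[2]),float(sys.argv[3])
c=robot.camera("wrist"); cv2.imwrite(f"pics/{name}.png",c["img"][:,:,::-1])
print(rect(c,white(c),.024,[x,y])); print("at px",proj(c,[x,y,.024]))
m=white(c); cv2.imwrite(f"pics/{name}_m.png",m*255)
rel(x,y,12)
E
python3 look.py w1 .411 -.285
```

```text
(np.int32(899), 407.61431884765625, -285.6654357910156, 43.946861267089844, 45.50894546508789, 12.06386947631836)
at px [325.78741263 212.40398929]
t 1.83 pos [ 0.4104 -0.2868  0.2447] phi 11.8 q6 -59.6 q1 -47.8 SHIFT [ 1.6  1.  -0. ] TURN z -0.2 (other 179.8 ) tilt [ 0.02 -0.02][ WARN:0@0.344] global loadsave.cpp:1063 imwrite_ Unsupported depth image for selected encoder is fallbacked to CV_8U.
```

View pics/w1.png

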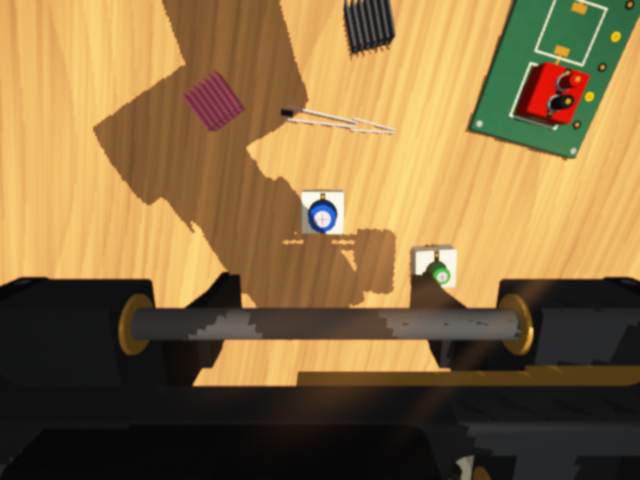

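Emit:
move_arm --series "1.7 -2.5 41 0 0 0;1.7 -2.5 82 0 0 0;1.7 -2.5 123 0 0 0;1.7 -2.5 160 0 0 0;1.7 -2.5 192 0 0 0;1.7 -2.5 212 0 0 0;1.7 -2.5 220 0 0 0;1.7 -2.5 220 0 0 0"

```text
time: 2.5
position: [0.4066, -0.2855, 0.0237]
tool_rot: [0.631, 0.776, 0.0, -0.001]
ft_force: [0.1, -0.4, -0.3]
grip_width: 0.0871
grip_force: 0.0
```

Emit:
move_arm --series "0 0 0 0 0 0;0 0 0 0 0 0;0 0 0 0 0 0;0 0 0 0 0 0;0 0 0 0 0 0;0 0 0 0 0 0" --jaw 0 --newtons 25

```text
time: 3.0
position: [0.4075, -0.2859, 0.0249]
tool_rot: [0.63, 0.777, -0.0, 0.0]
ft_force: [-0.4, 0.0, 0.5]
grip_width: 0.055
grip_force: 0.0
```

Emit:
move_arm --series "0 0 0 0 0 0;0 0 0 0 0 0;0 0 0 0 0 0;0 0 0 0 0 0;0 0 -30 0 0 0;0 0 -70 0 0 0;0 0 -110 0 0 0;0 0 -130 0 0 0"

```text
time: 3.67
position: [0.4083, -0.2866, 0.1578]
tool_rot: [0.63, 0.777, -0.0, 0.002]
ft_force: [-0.2, -0.2, -1.6]
grip_width: 0.0455
grip_force: 25.0
```

```bash
python3 -c "
from h import *
rel(.6034,-.0618,-2.9)"
```

```text
t 3.67 pos [ 0.4083 -0.2866  0.1578] phi 11.9 q6 -59.8 q1 -47.9 SHIFT [ 1.797e+02  2.373e+02 -1.000e-01] TURN z 14.8 (other -165.2 ) tilt [ 0.17 -0.19]
```

Emit:
move_arm --series "180 237 0 0 0 15;180 237 0 0 0 15;180 237 0 0 0 15;180 237 0 0 0 15;180 237 0 0 0 15;180 237 0 0 0 15;180 237 0 0 0 15;180 237 0 0 0 15"

```text
time: 4.33
position: [0.605, -0.0564, 0.1543]
tool_rot: [0.725, 0.689, 0.001, 0.0]
ft_force: [1.0, -0.3, -1.8]
grip_width: 0.0459
grip_force: 25.0
```

Run:
```python
from h import *
rel(.6034,-.0618,-2.9)
robot.camera("wrist")
c=robot.camera("wrist"); cv2.imwrite("pics/w2.png",c["img"][:,:,::-1])
for y in (-.124,-.062,0,.062,.124):
    print(y,proj(c,[.6065+.0506*y,.9987*y,.012]).round(1))
```

```text
t 4.33 pos [ 0.605  -0.0564  0.1543] phi -2.9 q6 -13.1 q1 -15.9 SHIFT [-5.5 -1.3 -0. ] TURN z -0.0 (other 180.0 ) tilt [0.15 0.07]
-0.124 [321.8 306.1]
-0.062 [321.7 239.8]
0 [321.6 165.4]
0.062 [321.5  81.7]
0.124 [321.3 -13.5]
```

View pics/w2.png

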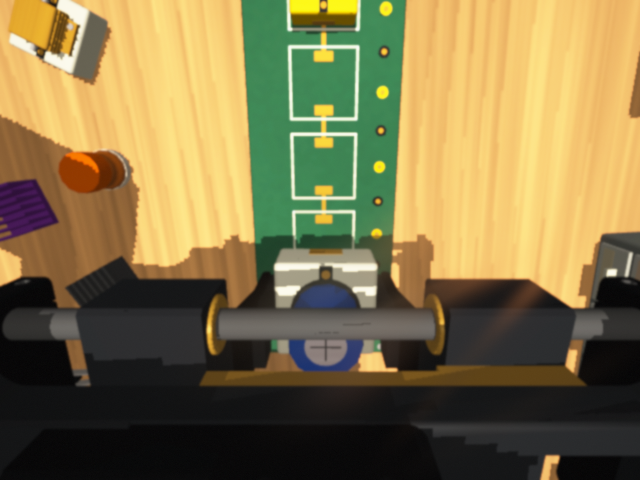

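```bash
python3 -c "
from h import *
rel(.6036,-.0618,-2.9,.038)"
```

```text
t 4.43 pos [ 0.6037 -0.0577  0.154 ] phi -2.8 q6 -13.2 q1 -16.0 SHIFT [ -4.1   0.  116. ] TURN z 0.1 (other -179.9 ) tilt [0.05 0.02]
```

Emit:
move_arm --series "-4 0 0 0 0 0;-4 0 40 0 0 0;-4 0 75 0 0 0;-4 0 100 0 0 0;-4 0 112 0 0 0;-4 0 117 0 0 0;-4 0 117.5 0 0 0;-4 0 117.5 0 0 0"

```text
time: 5.1
position: [0.602, -0.0661, 0.0379]
tool_rot: [0.726, 0.687, 0.0, 0.001]
ft_force: [0.0, 0.3, -1.1]
grip_width: 0.0457
grip_force: 25.0
```

```bash
python3 -c "
from h import *
rel(.6036,-.0618,-2.9,.037)"
```

```text
t 5.1 pos [ 0.602  -0.0661  0.0379] phi -3.2 q6 -13.6 q1 -16.8 SHIFT [4.4 1.3 0.9] TURN z -0.3 (other 179.7 ) tilt [ 0.06 -0.03]
```

Emit:
move_arm --series "4 0 -2 0 0 0;4 0 -2 0 0 0;4 0 -2 0 0 0;4 0 -2 0 0 0;4 0 -2 0 0 0;4 0 -2 0 0 0"

```text
time: 5.6
position: [0.6022, -0.0607, 0.0392]
tool_rot: [0.726, 0.688, 0.0, 0.0]
ft_force: [0.2, -0.3, -2.2]
grip_width: 0.0458
grip_force: 25.0
```

```bash
python3 -c "
from h import *
rel(.6036,-.0618,-2.9,.037)"
```

```text
t 5.6 pos [ 0.6022 -0.0607  0.0392] phi -3.1 q6 -13.2 q1 -16.3 SHIFT [-1.   1.4  2.2] TURN z -0.2 (other 179.8 ) tilt [ 0.01 -0.  ]
```

Emit:
move_arm --series "-1 1.4 0 0 0 0;-1 1.4 0 0 0 0;-1 1.4 1 0 0 0;-1 1.4 2.2 0 0 0;-1 1.4 2.4 0 0 0;-1 1.4 2.4 0 0 0"

```text
time: 6.1
position: [0.6036, -0.0619, 0.0367]
tool_rot: [0.726, 0.688, 0.0, 0.0]
ft_force: [-0.1, 0.4, 0.3]
grip_width: 0.0461
grip_force: 25.0
```

Emit:
move_arm --series "0 0 0 0 0 0;0 0 0 0 0 0;0 0 0 0 0 0;0 0 0 0 0 0;0 0 0 0 0 0;0 0 -30 0 0 0;0 0 -70 0 0 0;0 0 -110 0 0 0" --jaw 0.9

```text
time: 6.77
position: [0.6023, -0.0615, 0.1465]
tool_rot: [0.726, 0.688, -0.001, -0.002]
ft_force: [1.2, -0.4, -0.2]
grip_width: 0.0777
grip_force: 0.0
```

```bash
python3 -c "
from h import *
rel(.54,-.326,16,.215)"
```

```text
t 6.77 pos [ 0.6023 -0.0615  0.1465] phi -3.1 q6 -13.3 q1 -16.4 SHIFT [-267.4  -48.2  -68.6] TURN z -19.1 (other 160.9 ) tilt [-0.22  0.07]
```

Emit:
move_arm --series "-267 -48 -70 0 0 -19;-267 -48 -70 0 0 -19;-267 -48 -70 0 0 -19;-267 -48 -70 0 0 -19;-267 -48 -70 0 0 -19;-267 -48 -70 0 0 -19;-267 -48 -70 0 0 -19;-267 -48 -70 0 0 -19" --jaw 1

```text
time: 7.43
position: [0.5408, -0.3339, 0.219]
tool_rot: [0.605, 0.796, -0.002, 0.004]
ft_force: [0.9, -0.4, 0.7]
grip_width: 0.0868
grip_force: 0.0
```

Emit:
move_arm --series "0 0 0 0 0 0;0 0 0 0 0 0;0 0 0 0 0 0"

```text
time: 7.68
position: [0.5409, -0.3241, 0.216]
tool_rot: [0.602, 0.798, 0.0, -0.001]
ft_force: [0.3, 0.1, 0.3]
grip_width: 0.087
grip_force: 0.0
```

```bash
python3 look.py w3 .540 -.326 2>/dev/null
```

```text
(np.int32(715), 557.005859375, -318.28131103515625, 20.36932373046875, 43.636627197265625, 17.232501983642578)
at px [323.93938943 221.53018693]
t 7.73 pos [ 0.5411 -0.3239  0.216 ] phi 16.0 q6 -57.1 q1 -41.0 SHIFT [-1.7 -1.7 -0. ] TURN z 4.0 (other -176.0 ) tilt [-0.08  0.09]
```

View pics/w3.png

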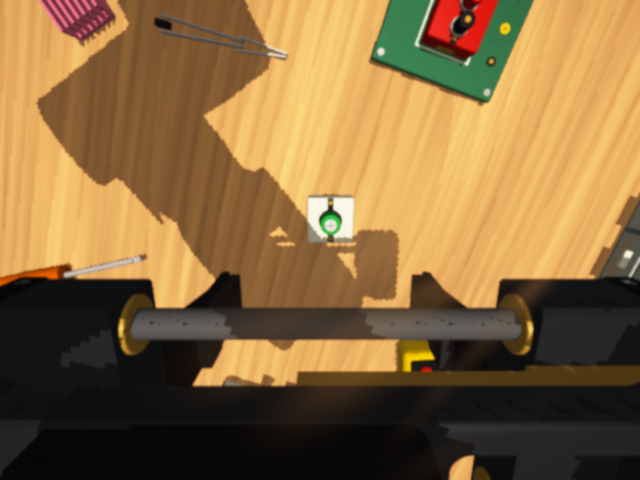

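```bash
python3 -c "
from h import *
c=robot.camera('wrist'); p=ray(c,[329.2,219.5],.024)[0]; print(p); rel(p[0],p[1],17,.025)
h=cv2.morphologyEx(white(c).astype(np.uint8),cv2.MORPH_CLOSE,np.ones((9,9)))
print(rect(c,h,.024,p[:2],.03))"
```

```text
[ 0.54463518 -0.32248102  0.024     ]
t 7.78 pos [ 0.5413 -0.324   0.2161] phi 16.0 q6 -57.1 q1 -41.0 SHIFT [  0.2   3.8 191.1] TURN z -1.0 (other 179.0 ) tilt [-0.06  0.07]
(np.int32(1847), 545.0731201171875, -321.549072265625, 43.60007858276367, 44.383113861083984, 17.222274780273438)
```

Emit:
move_arm --series "0.5 4 40 0 0 -1;0.5 4 80 0 0 -1;0.5 4 120 0 0 -1;0.5 4 155 0 0 -1;0.5 4 178 0 0 -1;0.5 4 188 0 0 -1;0.5 4 191 0 0 -1;0.5 4 191 0 0 -1"

```text
time: 8.45
position: [0.5453, -0.3236, 0.0255]
tool_rot: [0.595, 0.804, 0.0, -0.0]
ft_force: [0.3, -0.2, -0.6]
grip_width: 0.0869
grip_force: 0.0
```

Emit:
move_arm --series "0 0 0 0 0 0;0 0 0 0 0 0;0 0 0 0 0 0;0 0 0 0 0 0;0 0 0 0 0 0;0 0 0 0 0 0;0 0 0 0 0 0;0 0 0 0 0 0" --jaw 0

```text
time: 9.12
position: [0.5449, -0.3243, 0.0259]
tool_rot: [0.596, 0.803, 0.0, 0.0]
ft_force: [-0.5, 1.0, 1.4]
grip_width: 0.0456
grip_force: 25.0
```

Emit:
move_arm --series "0 0 0 0 0 0;0 0 -20 0 0 0;0 0 -55 0 0 0;0 0 -95 0 0 0;0 0 -130 0 0 0;0 0 -145 0 0 0;0 0 -145 0 0 0"

```text
time: 9.7
position: [0.547, -0.326, 0.1753]
tool_rot: [0.595, 0.803, -0.0, 0.005]
ft_force: [0.0, 0.5, -1.6]
grip_width: 0.0459
grip_force: 25.0
```

```bash
python3 -c "
from h import *
rel(.6098,.0621,-2.9,.170)"
```

```text
t 9.7 pos [ 0.547  -0.326   0.1753] phi 16.9 q6 -57.7 q1 -40.8 SHIFT [353.1 172.9   3.3] TURN z 19.8 (other -160.2 ) tilt [ 0.41 -0.35]
```

Emit:
move_arm --series "36 18 0 0 0 3;72 36 0 0 0 5;108 54 0 0 0 8;144 72 0 0 0 10;180 89 0 0 0 12;216 107 0 0 0 14;252 125 0 0 0 16;285 142 0 0 0 20"

```text
time: 10.37
position: [0.5963, -0.0077, 0.1684]
tool_rot: [0.727, 0.687, -0.001, -0.002]
ft_force: [0.7, 0.2, -1.2]
grip_width: 0.0456
grip_force: 25.0
```

Emit:
move_arm --series "31 6 0 0 0 0;65 10 0 0 0 0;71 10 0 0 0 0;71 10 0 0 0 0;71 10 0 0 0 0;71 10 0 0 0 0;71 10 0 0 0 0"

```text
time: 10.95
position: [0.6113, 0.0584, 0.1701]
tool_rot: [0.727, 0.687, -0.001, -0.0]
ft_force: [0.7, -0.2, -0.4]
grip_width: 0.0455
grip_force: 25.0
```

```bash
cat > chk.py <<'E'
import sys
from h import *
n,x,y,z=sys.argv[1],*map(float,sys.argv[2:])
c=robot.camera("wrist"); cv2.imwrite(f"pics/{n}.png",c["img"][:,:,::-1])
rel(x,y,-2.9,z)
for y in (-.124,-.062,0,.062,.124): print(y,proj(c,[.6065+.0506*y,.9987*y,.012]).round(1))
E
python3 chk.py w4 .6098 .0621 .0375
```

```text
t 11.0 pos [0.6115 0.0584 0.1703] phi -3.2 q6 -1.7 q1 -4.9 SHIFT [  3.6  -1.8 132.8] TURN z -0.3 (other 179.7 ) tilt [-0.04 -0.01]
-0.124 [324.2 399.4]
-0.062 [323.8 346.7]
0 [323.4 288.5]
0.062 [322.9 224. ]
0.124 [322.4 152. ]
```

View pics/w4.png

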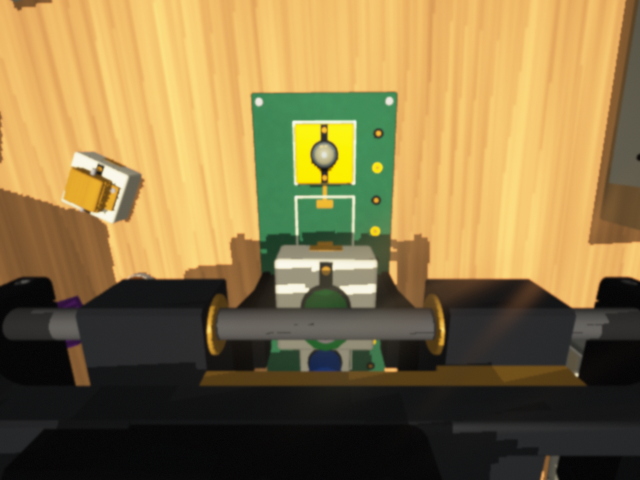

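Emit:
move_arm --series "2 -1.8 35 0 0 -0.3;2 -1.8 70 0 0 -0.3;2 -1.8 100 0 0 -0.3;2 -1.8 120 0 0 -0.3;2 -1.8 128 0 0 -0.3;2 -1.8 130.5 0 0 -0.3;2 -1.8 130.5 0 0 -0.3;2 -1.8 130.5 0 0 -0.3"

```text
time: 11.67
position: [0.6112, 0.0616, 0.0415]
tool_rot: [0.724, 0.689, 0.001, 0.001]
ft_force: [0.3, -0.1, -0.2]
grip_width: 0.0459
grip_force: 25.0
```

Emit:
move_arm --series "0 0 0 0 0 0;0 0 0 0 0 0"

```text
time: 11.83
position: [0.6111, 0.0621, 0.0418]
tool_rot: [0.724, 0.69, 0.001, 0.001]
ft_force: [0.5, 0.9, -1.5]
grip_width: 0.0462
grip_force: 25.0
```

```bash
python3 -c "
from h import *
rel(.6098,.0604,-2.9,.0375)"
```

```text
t 11.83 pos [0.6111 0.0621 0.0418] phi -2.8 q6 -1.8 q1 -4.6 SHIFT [-1.7 -1.2  4.3] TURN z 0.1 (other -179.9 ) tilt [ 0.18 -0.01]
```

Emit:
move_arm --series "-1.7 -1.2 0 0 0 0;-1.7 -1.2 1.5 0 0 0;-1.7 -1.2 3 0 0 0;-1.7 -1.2 3.5 0 0 0;-1.7 -1.2 3.5 0 0 0;-1.7 -1.2 3.5 0 0 0;-1.7 -1.2 3.5 0 0 0"

```text
time: 12.42
position: [0.6089, 0.0605, 0.0378]
tool_rot: [0.724, 0.69, 0.0, 0.0]
ft_force: [-1.7, -0.5, 6.9]
grip_width: 0.0453
grip_force: 25.0
```

```bash
python3 -c "
from h import *
rel(.6098,.0604,-2.9,.0375)
print(robot.get_obs()['ft_force'])"
```

```text
t 12.42 pos [0.6089 0.0605 0.0378] phi -2.8 q6 -2.0 q1 -4.8 SHIFT [-0.   0.9  0.3] TURN z 0.1 (other -179.9 ) tilt [ 0.04 -0.01]
[-1.68198207 -0.49226385  6.93477147]
```

Emit:
move_arm --series "0 0 0 0 0 0;0 0 0 0 0 0;0 0 0 0 0 0;0 0 0 0 0 0;0 0 0 0 0 0;0 0 -30 0 0 0;0 0 -70 0 0 0;0 0 -110 0 0 0" --jaw 1

```text
time: 13.08
position: [0.6075, 0.0606, 0.1463]
tool_rot: [0.724, 0.69, -0.001, -0.002]
ft_force: [0.3, 0.5, -0.8]
grip_width: 0.0853
grip_force: 0.0
```

Emit:
move_arm --series "0 0 -40 0 0 0;0 0 -80 0 0 0;0 0 -80 0 0 0;0 0 -80 0 0 0"

```text
time: 13.42
position: [0.6104, 0.0605, 0.2298]
tool_rot: [0.724, 0.69, 0.002, 0.003]
ft_force: [0.5, 0.4, -1.3]
grip_width: 0.0875
grip_force: 0.0
```

Run:
```python
from h import *
c=robot.camera("wrist"); cv2.imwrite("pics/w5.png",c["img"][:,:,::-1])
for y in (-.124,-.062,0,.062,.124): print(y,proj(c,[.6065+.0506*y,.9987*y,.012]).round(1),proj(c,[.6065+.0506*y,.9987*y,.036]).round(1))
rel(.42,.1,-25,.22)
print(robot.tip_of(c,"resistor"))
c=robot.camera("top"); 
i=c["img"][120:300,210:410,::-1]; cv2.imwrite("pics/t1.png",cv2.resize(i,None,fx=4,fy=4,interpolation=cv2.INTER_CUBIC)[:600])
```

```text
-0.124 [322.6 365.1] [322.6 378.2]
-0.062 [322.6 318.7] [322.6 329.5]
0 [322.6 268.2] [322.6 276.3]
0.062 [322.6 213.1] [322.6 217.8]
0.124 [322.7 152.7] [322.7 153.3]
t 13.47 pos [0.6087 0.0606 0.2274] phi -2.8 q6 -2.0 q1 -4.8 SHIFT [  30.2 -190.4    7.1] TURN z 22.2 (other -157.8 ) tilt [ 0.08 -0.01]
[{'xyz': [0.3144, 0.16, 0.0016], 'p': 0.84}, {'xyz': [0.4189, 0.1046, 0.0004], 'p': 0.78}, {'xyz': [0.6001, -0.1218, 0.0139], 'p': 0.59}]
```

View pics/w5.png

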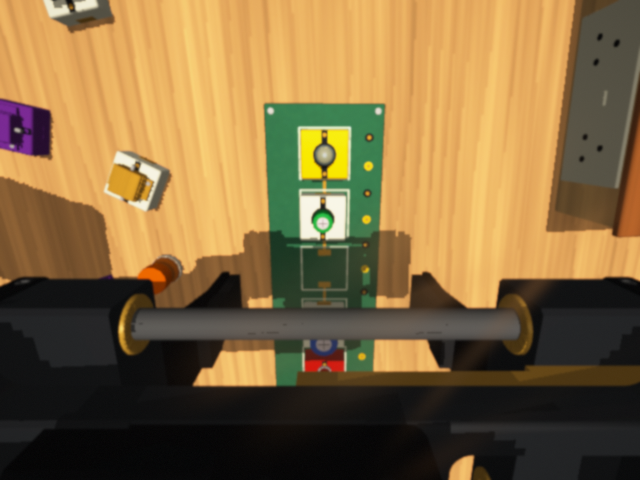

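View pics/t1.png

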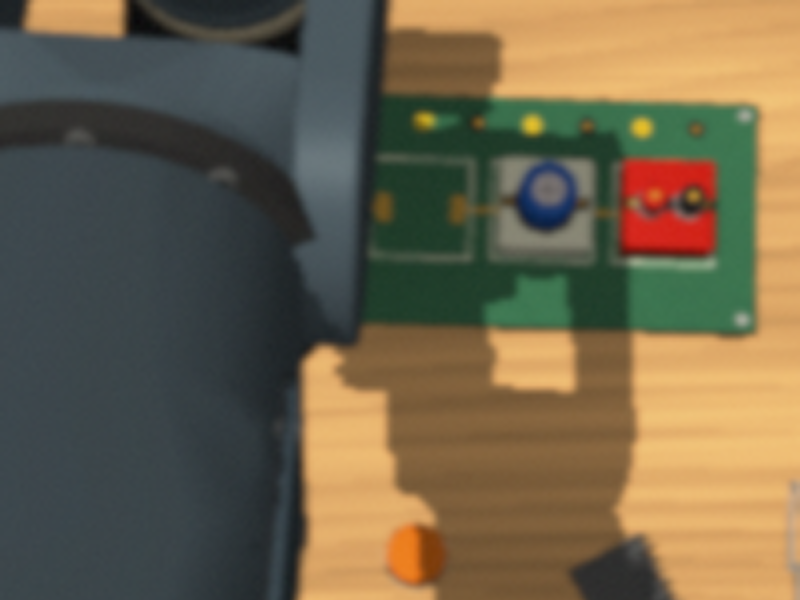

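Emit:
move_arm --series "32 -189 7 0 0 22;32 -189 7 0 0 22;32 -189 7 0 0 22;32 -189 7 0 0 22;32 -189 7 0 0 22;32 -189 7 0 0 22;32 -189 7 0 0 22;32 -189 7 0 0 22"

```text
time: 14.23
position: [0.4223, 0.1016, 0.219]
tool_rot: [0.842, 0.539, -0.0, 0.0]
ft_force: [0.8, 0.2, 0.5]
grip_width: 0.0872
grip_force: 0.0
```

Emit:
move_arm --series "0 0 0 0 0 0;0 0 0 0 0 0"

```text
time: 14.4
position: [0.423, 0.1014, 0.2193]
tool_rot: [0.843, 0.539, 0.0, 0.0]
ft_force: [-0.0, 0.3, 0.0]
grip_width: 0.0871
grip_force: 0.0
```

Run:
```python
from h import *
c=robot.camera("wrist"); cv2.imwrite("pics/w6.png",c["img"][:,:,::-1])
h=hsv(c); gold=(h[...,0]>10)&(h[...,0]<30)&(h[...,1]>170)&(h[...,2]>100)
print("white",rect(c,cv2.morphologyEx(white(c).astype(np.uint8),cv2.MORPH_CLOSE,np.ones((5,5))),.024,[.419,.105]))
print("gold",rect(c,gold,.038,[.419,.105]))
rel(.419,.105,-24,.025); print(proj(c,[.419,.105,.024]))
```

```text
white (np.int32(795), 421.14056396484375, 106.9742660522461, 44.94968795776367, 44.65800857543945, 60.29184341430664)
gold (np.int32(902), 420.8343505859375, 106.33264923095703, 27.13899803161621, 35.81450271606445, 60.74875259399414)
t 14.45 pos [0.4227 0.1014 0.2194] phi -24.8 q6 23.5 q1 -1.3 SHIFT [  1.7  -5.  194.4] TURN z -0.8 (other 179.2 ) tilt [ 0.02 -0.  ]
[319.21732929 217.59121416]
```

View pics/w6.png

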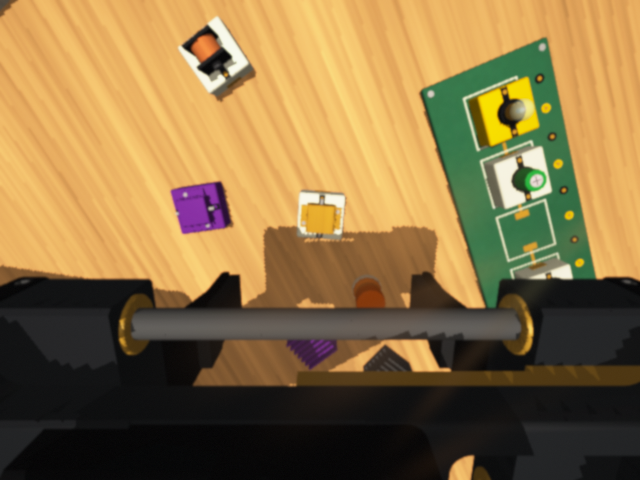

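Emit:
move_arm --series "4 -4 40 0 0 4.7;4 -4 80 0 0 4.7;4 -4 120 0 0 4.7;4 -4 155 0 0 4.7;4 -4 180 0 0 4.7;4 -4 191 0 0 4.7;4 -4 194.5 0 0 4.7;4 -4 194.5 0 0 4.7"

```text
time: 15.12
position: [0.4196, 0.1068, 0.024]
tool_rot: [0.864, 0.504, -0.001, -0.0]
ft_force: [-0.9, 0.5, 0.2]
grip_width: 0.0868
grip_force: 0.0
```

Emit:
move_arm --series "0 0 0 0 0 0;0 0 0 0 0 0;0 0 0 0 0 0;0 0 0 0 0 0;0 0 0 0 0 0;0 0 0 0 0 0;0 0 0 0 0 0;0 0 0 0 0 0" --jaw 0

```text
time: 15.78
position: [0.4197, 0.107, 0.0254]
tool_rot: [0.864, 0.504, 0.0, 0.0]
ft_force: [0.2, -0.8, 2.9]
grip_width: 0.0459
grip_force: 25.0
```

Emit:
move_arm --series "0 0 0 0 0 0;0 0 -20 0 0 0;0 0 -55 0 0 0;0 0 -95 0 0 0;0 0 -130 0 0 0;0 0 -145 0 0 0;0 0 -145 0 0 0;0 0 -145 0 0 0"

```text
time: 16.45
position: [0.4196, 0.107, 0.1705]
tool_rot: [0.864, 0.504, 0.001, 0.0]
ft_force: [-0.1, -0.1, -2.1]
grip_width: 0.0458
grip_force: 25.0
```

```bash
python3 -c "
from h import *
rel(.6067,-.004,-2.9,.170)"
```

```text
t 16.45 pos [0.4196 0.107  0.1705] phi -29.5 q6 28.9 q1 -0.5 SHIFT [ -4.5 217.6   0.8] TURN z -26.6 (other 153.4 ) tilt [0.09 0.  ]
```

Emit:
move_arm --series "-4.5 218 0 0 0 -26.6;-4.5 218 0 0 0 -26.6;-4.5 218 0 0 0 -26.6;-4.5 218 0 0 0 -26.6;-4.5 218 0 0 0 -26.6;-4.5 218 0 0 0 -26.6;-4.5 218 0 0 0 -26.6;-4.5 218 0 0 0 -26.6"

```text
time: 17.12
position: [0.6052, -0.0042, 0.167]
tool_rot: [0.725, 0.689, -0.002, -0.003]
ft_force: [-0.3, -0.1, -1.9]
grip_width: 0.0462
grip_force: 25.0
```

Emit:
move_arm --series "0 0 0 0 0 0;0 0 0 0 0 0;0 0 0 0 0 0;0 0 0 0 0 0"

```text
time: 17.45
position: [0.6062, -0.0034, 0.1702]
tool_rot: [0.724, 0.689, -0.0, -0.0]
ft_force: [-0.8, 0.1, -1.3]
grip_width: 0.0457
grip_force: 25.0
```

```bash
python3 chk.py w7 .6067 .0 .0375; sed -i 's/,.0375)/,.0375)/' chk.py
```

```text
t 17.5 pos [ 0.6065 -0.0036  0.1704] phi -2.8 q6 -8.0 q1 -10.9 SHIFT [3.600e+00 1.000e-01 1.329e+02] TURN z 0.1 (other -179.9 ) tilt [-0.01  0.  ]
-0.124 [324.9 346.7]
-0.062 [325.  288.5]
0 [325.1 224. ]
0.062 [325.2 152. ]
0.124 [325.3  71.3]
```

View pics/w7.png

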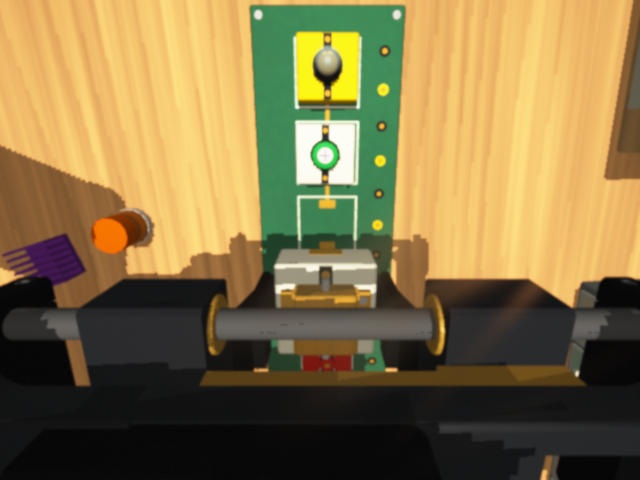

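Emit:
move_arm --series "3.6 0 35 0 0 0;3.6 0 70 0 0 0;3.6 0 100 0 0 0;3.6 0 120 0 0 0;3.6 0 128 0 0 0;3.6 0 130.5 0 0 0;3.6 0 130.5 0 0 0;3.6 0 130.5 0 0 0"

```text
time: 18.17
position: [0.6085, -0.0008, 0.0411]
tool_rot: [0.725, 0.689, 0.001, 0.001]
ft_force: [0.6, 0.2, -1.8]
grip_width: 0.0458
grip_force: 25.0
```

Emit:
move_arm --series "0 0 0 0 0 0;0 0 0 0 0 0"

```text
time: 18.33
position: [0.6083, -0.0008, 0.0413]
tool_rot: [0.725, 0.689, 0.001, 0.001]
ft_force: [0.0, -0.4, -1.2]
grip_width: 0.0458
grip_force: 25.0
```

```bash
python3 -c "
from h import *
rel(.6067,0,-2.9,.0373)"
```

```text
t 18.33 pos [ 0.6083 -0.0008  0.0413] phi -2.9 q6 -7.7 q1 -10.6 SHIFT [ 0.7 -1.7  3.9] TURN z 0.0 (other -180.0 ) tilt [ 0.17 -0.03]
```

Emit:
move_arm --series "0.7 -1 0 0 0 0;0.7 -1 1.5 0 0 0;0.7 -1 3 0 0 0;0.7 -1 3.5 0 0 0;0.7 -1 3.5 0 0 0;0.7 -1 3.5 0 0 0;0.7 -1 3.5 0 0 0"

```text
time: 18.92
position: [0.6065, 0.0001, 0.0375]
tool_rot: [0.725, 0.689, 0.0, 0.0]
ft_force: [-1.1, 0.7, 7.9]
grip_width: 0.0459
grip_force: 25.0
```

```bash
python3 -c "
from h import *
rel(.6067,0,-2.9,.0373)"
```

```text
t 18.92 pos [6.065e-01 1.000e-04 3.750e-02] phi -2.9 q6 -7.6 q1 -10.5 SHIFT [-0.1  0.2  0.2] TURN z 0.0 (other -180.0 ) tilt [ 0.04 -0.01]
```

Emit:
move_arm --series "0 0 0 0 0 0;0 0 0 0 0 0;0 0 0 0 0 0;0 0 0 0 0 0;0 0 0 0 0 0;0 0 -30 0 0 0;0 0 -70 0 0 0;0 0 -110 0 0 0" --jaw 1

```text
time: 19.58
position: [0.6051, 0.0003, 0.1458]
tool_rot: [0.725, 0.689, -0.001, -0.002]
ft_force: [-0.2, -0.9, -0.3]
grip_width: 0.0852
grip_force: 0.0
```

Emit:
move_arm --series "-20 -40 -20 0 0 -7;-40 -80 -40 0 0 -14;-60 -120 -60 0 0 -21;-80 -160 -70 0 0 -28;-85 -198 -70 0 0 -29;-85 -198 -70 0 0 -29;-85 -198 -70 0 0 -29;-85 -198 -70 0 0 -29"

```text
time: 20.25
position: [0.4038, -0.075, 0.2166]
tool_rot: [0.53, 0.848, 0.0, 0.001]
ft_force: [1.1, 0.4, -0.3]
grip_width: 0.0869
grip_force: 0.0
```

Run:
```python
from h import *
c=robot.camera("wrist"); cv2.imwrite("pics/w8.png",c["img"][:,:,::-1])
rel(.411,-.0955,26.5,.22); print(proj(c,[.411,-.0955,.028]))
```

```text
t 20.3 pos [ 0.4052 -0.0753  0.2165] phi 26.1 q6 -52.2 q1 -26.2 SHIFT [-20.7  -3.6  -3.4] TURN z -0.4 (other 179.6 ) tilt [ 0.13 -0.05]
[322.69535406 241.29081011]
```

View pics/w8.png

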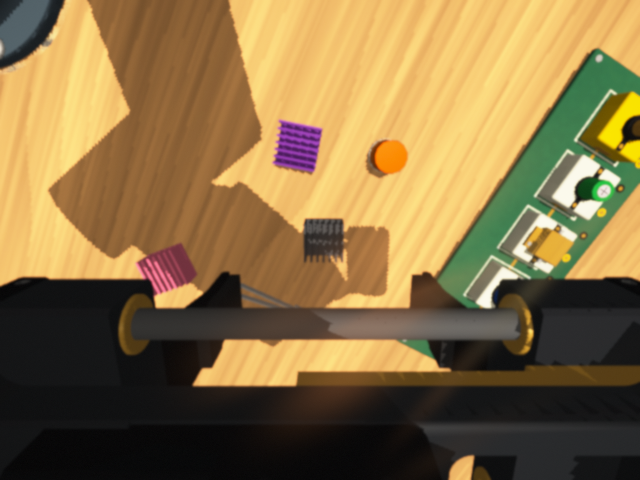

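Run:
```python
from h import *
i=cv2.imread("pics/w8.png")[205:280,280:380]
i=cv2.convertScaleAbs(i,alpha=2.2,beta=20)
cv2.imwrite("pics/w8c.png",cv2.resize(i,None,fx=8,fy=8,interpolation=cv2.INTER_CUBIC))
c=robot.camera("wrist")
rel(.411,-.0955,26.5,.025)
a=np.radians(26.5); u=np.array([-np.sin(a),np.cos(a)])
for z in (0,.006,.028):
  for s in (-.02,.02): print(z,s,(proj(c,[*(np.array([.411,-.0955])+s*u),z])-[280,205])*8)
```

```text
t 20.35 pos [ 0.4058 -0.0753  0.2164] phi 26.1 q6 -52.2 q1 -26.1 SHIFT [-20.1  -4.5 191.5] TURN z -0.4 (other 179.6 ) tilt [ 0.13 -0.05]
0 -0.02 [334.41775118 368.000291  ]
0 0.02 [331.33682822  79.13922798]
0.006 -0.02 [334.09044233 381.60421709]
0.006 0.02 [330.94953457  88.45992293]
0.028 -0.02 [332.79652914 435.38308434]
0.028 0.02 [329.41491808 125.39234374]
```

View pics/w8c.png

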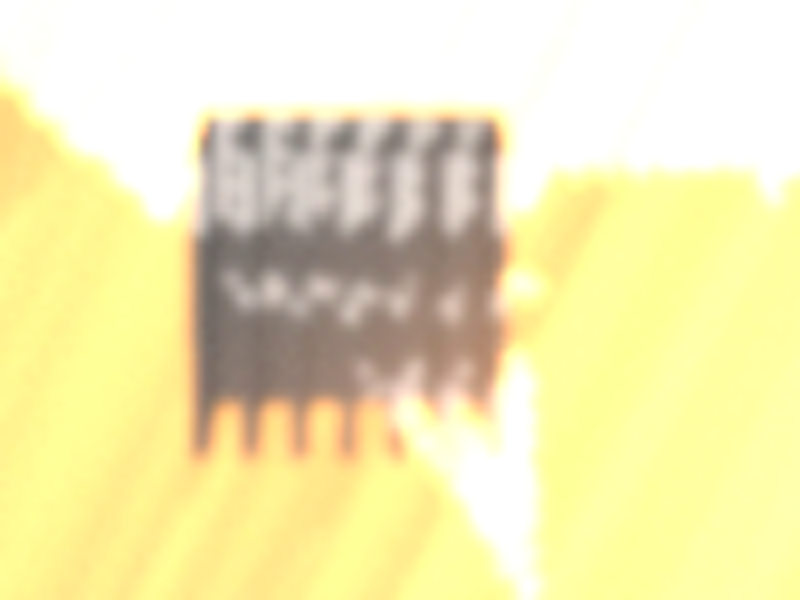

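Emit:
move_arm --series "-23.3 -3.5 40 0 0 0;-23.3 -3.5 80 0 0 0;-23.3 -3.5 120 0 0 0;-23.3 -3.5 155 0 0 0;-23.3 -3.5 178 0 0 0;-23.3 -3.5 188 0 0 0;-23.3 -3.5 191.5 0 0 0;-23.3 -3.5 191.5 0 0 0"

```text
time: 21.02
position: [0.4121, -0.0969, 0.0233]
tool_rot: [0.529, 0.849, -0.0, -0.001]
ft_force: [-0.4, 0.6, 0.2]
grip_width: 0.087
grip_force: 0.0
```

Emit:
move_arm --series "0 0 0 0 0 0;0 0 0 0 0 0;0 0 0 0 0 0;0 0 0 0 0 0;0 0 0 0 0 0;0 0 0 0 0 0;0 0 0 0 0 0;0 0 0 0 0 0" --jaw 0 --newtons 15

```text
time: 21.68
position: [0.4114, -0.0973, 0.0248]
tool_rot: [0.529, 0.849, 0.0, 0.0]
ft_force: [0.7, 0.6, -0.1]
grip_width: 0.0417
grip_force: 0.2
```

Emit:
move_arm --series "0 0 0 0 0 0;0 0 0 0 0 0;0 0 -20 0 0 0;0 0 -60 0 0 0;0 0 -100 0 0 0;0 0 -140 0 0 0;0 0 -160 0 0 0;0 0 -160 0 0 0"

```text
time: 22.35
position: [0.4136, -0.0983, 0.1887]
tool_rot: [0.529, 0.849, 0.0, 0.005]
ft_force: [0.7, 0.2, -0.5]
grip_width: 0.0399
grip_force: 15.0
```

```bash
python3 -c "
from h import *
rel(.6067,-.003,-2.9,.185)"
```

```text
t 22.35 pos [ 0.4136 -0.0983  0.1887] phi 26.1 q6 -54.6 q1 -28.5 SHIFT [  0.7 215.3   4.9] TURN z 29.0 (other -151.0 ) tilt [ 0.51 -0.27]
```

Emit:
move_arm --series "-1 217 0 0 0 29;-1 217 0 0 0 29;-1 217 0 0 0 29;-1 217 0 0 0 29;-1 217 0 0 0 29;-1 217 0 0 0 29;-1 217 0 0 0 29;-1 217 0 0 0 29"

```text
time: 23.02
position: [0.6057, -0.002, 0.1824]
tool_rot: [0.724, 0.69, -0.001, -0.002]
ft_force: [-0.8, -0.7, -0.6]
grip_width: 0.0401
grip_force: 15.0
```

Emit:
move_arm --series "0 0 0 0 0 0;0 0 0 0 0 0;0 0 0 0 0 0;0 0 0 0 0 0"

```text
time: 23.35
position: [0.6058, -0.0033, 0.1847]
tool_rot: [0.725, 0.689, -0.0, -0.0]
ft_force: [-0.0, -0.4, 0.2]
grip_width: 0.04
grip_force: 15.0
```

Run:
```python
from h import *
c=robot.camera("wrist"); cv2.imwrite("pics/w9.png",c["img"][:,:,::-1])
i=c["img"][200:320,240:400,::-1]; i=cv2.convertScaleAbs(i,alpha=1.8,beta=20)
cv2.imwrite("pics/w9c.png",cv2.resize(i,None,fx=5,fy=5,interpolation=cv2.INTER_CUBIC))
rel(.6067,0,-2.9,.0748)
o=robot.get_obs(); r=R.from_quat(o["tool_rot"]).as_matrix()
for x,z in((.02,.0248),(.02,.0188),(.02,-.0032),(-.02,-.0032)): print(x,z,(proj(c,o["position"]+r@[x,0,z])-[240,200])*5)
```

```text
t 23.4 pos [ 0.606  -0.0032  0.1848] phi -3.0 q6 -7.9 q1 -10.9 SHIFT [  3.3   0.5 110. ] TURN z -0.1 (other 179.9 ) tilt [-0.01  0.  ]
0.02 0.0248 [425.55144725 258.23997632]
0.02 0.0188 [425.52092612 277.0802591 ]
0.02 -0.0032 [425.38804145 359.10816441]
-0.02 -0.0032 [425.31656236 773.99860914]
```

View pics/w9c.png

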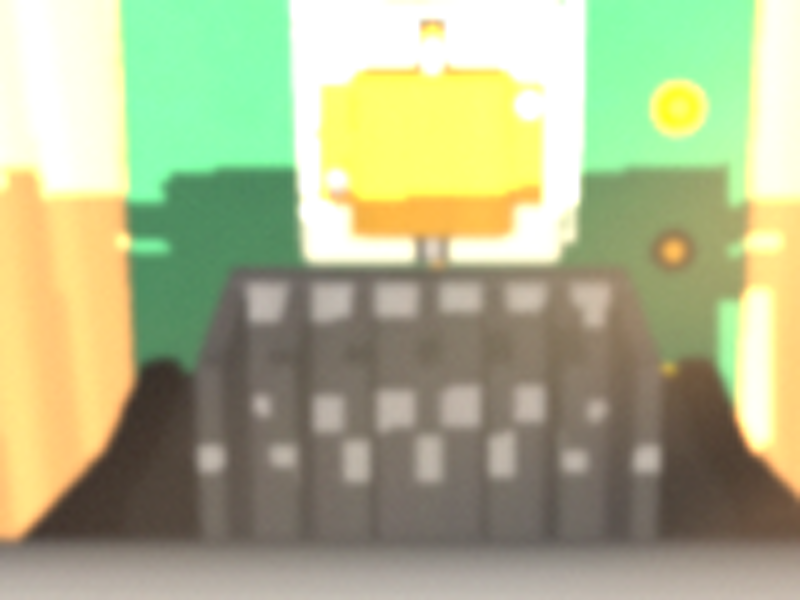

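Emit:
move_arm --series "3.6 0.5 30 0 0 0;3.6 0.5 60 0 0 0;3.6 0.5 85 0 0 0;3.6 0.5 99 0 0 0;3.6 0.5 105 0 0 0;3.6 0.5 106.5 0 0 0;3.6 0.5 106.5 0 0 0;3.6 0.5 106.5 0 0 0"

```text
time: 24.07
position: [0.6083, 0.0007, 0.0794]
tool_rot: [0.725, 0.689, 0.001, 0.001]
ft_force: [0.5, 0.1, 0.0]
grip_width: 0.04
grip_force: 15.0
```

Emit:
move_arm --series "0 0 0 0 0 0;0 0 0 0 0 0;0 0 0 0 0 0"

```text
time: 24.32
position: [0.6079, 0.0008, 0.0791]
tool_rot: [0.725, 0.689, 0.001, 0.001]
ft_force: [0.4, 0.8, -0.7]
grip_width: 0.0399
grip_force: 15.0
```

```bash
python3 -c "
from h import *
rel(.6067,.0003,-2.9,.0748)"
```

```text
t 24.32 pos [0.6079 0.0008 0.0791] phi -2.9 q6 -7.6 q1 -10.4 SHIFT [-0.6 -1.1  4.3] TURN z 0.0 (other -180.0 ) tilt [ 0.1  -0.02]
```

Emit:
move_arm --series "-0.5 -0.5 0 0 0 0;-0.5 -0.5 1.5 0 0 0;-0.5 -0.5 3 0 0 0;-0.5 -0.5 3.7 0 0 0;-0.5 -0.5 3.7 0 0 0;-0.5 -0.5 3.7 0 0 0;-0.5 -0.5 3.7 0 0 0"

```text
time: 24.9
position: [0.6068, 0.0004, 0.0748]
tool_rot: [0.725, 0.689, -0.0, 0.0]
ft_force: [-1.3, 0.1, 4.4]
grip_width: 0.0399
grip_force: 15.0
```

```bash
python3 -c "
from h import *
rel(.6067,.0003,-2.9,.0748);print(robot.get_obs()['ft_force'])"
```

```text
t 24.9 pos [6.068e-01 4.000e-04 7.480e-02] phi -2.9 q6 -7.6 q1 -10.5 SHIFT [-0.1 -0.1 -0. ] TURN z 0.0 (other -180.0 ) tilt [ 0. -0.]
[-1.33160517  0.10125097  4.44782316]
```

Emit:
move_arm --series "0 0 0 0 0 0;0 0 0 0 0 0;0 0 0 0 0 0;0 0 0 0 0 0;0 0 0 0 0 0;0 0 -30 0 0 0;0 0 -70 0 0 0;0 0 -110 0 0 0" --jaw 1

```text
time: 25.57
position: [0.6057, 0.0006, 0.1842]
tool_rot: [0.725, 0.689, -0.001, -0.002]
ft_force: [0.4, -0.6, -0.2]
grip_width: 0.0834
grip_force: 0.0
```

Emit:
move_arm --series "-35 0 -20 0 0 0;-70 0 -40 0 0 0;-100 0 -60 0 0 0;-110 0 -70 0 0 0;-110 0 -70 0 0 0;-110 0 -70 0 0 0;-110 0 -70 0 0 0;-110 0 -70 0 0 0"

```text
time: 26.23
position: [0.6003, -0.1075, 0.2527]
tool_rot: [0.724, 0.69, -0.001, -0.002]
ft_force: [-0.3, 0.2, 0.1]
grip_width: 0.0867
grip_force: 0.0
```

Run:
```python
from h import *
c=robot.camera("wrist"); i=c["img"][20:260,220:420,::-1]
cv2.imwrite("pics/w10.png",cv2.resize(i,(500,600),interpolation=cv2.INTER_CUBIC))
for y in (-.062,0,.062):
  u=np.array([.0506,.9987]);v=np.array([.9987,-.0506]);p=np.array([.6065,0])+y*u
  print(y,[((proj(c,[*(p+s*u*.023),h])-[220,20])*2.5).round() for h in(.012,.036) for s in(-1,0,1)])
```

```text
-0.062 [array([266., 426.]), array([266., 374.]), array([266., 319.]), array([266., 434.]), array([266., 378.]), array([266., 319.])]
0 [array([266., 280.]), array([267., 222.]), array([267., 162.]), array([266., 278.]), array([267., 216.]), array([267., 152.])]
0.062 [array([267., 119.]), array([267.,  56.]), array([267., -10.]), array([267., 105.]), array([267.,  37.]), array([267., -34.])]
```

View pics/w10.png

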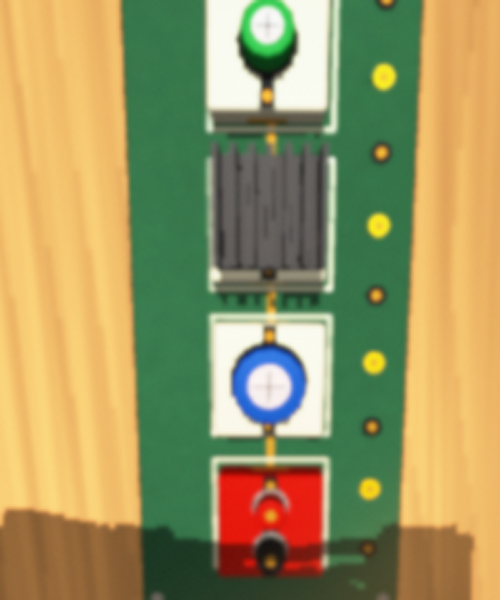

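Run:
```python
from h import *
c=robot.camera("wrist")
u=np.array([.0506,.9987]);p=np.array([.6065,0])
print([((proj(c,[*(p+s*u*.02),h])-[220,20])*2.5).round() for h in(.05,.078) for s in(-1,1)])
```

```text
[array([266., 268.]), array([266., 153.]), array([266., 264.]), array([266., 138.])]
```

```bash
python3 -c "
from rig import robot
print(robot.hand_in())"
```

```text
the job is handed in; nothing more can be done
None
```

I built the filter and handed it in at about 26 s. The reservoir, resistor and smoothing capacitor are on their squares in that order from the supply, with the heat sink flat on the resistor; the last wrist picture shows each about 1 mm off centre, and I don't have the judge's verdict.

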